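# Fit the snap ring that holds a microscope's objective turret

### The job

Take the circlip pliers from their stand, put both tips into the eyes of the snap ring that lies loose on the nose of the turret spindle, spread it just enough (well under twice what it needs, or it bends for good), bring it down over the thick land onto the turret disc, press it there for a moment with about 12 newtons to take up the play (22 is too much for the bearing), and let it contract into the groove. Then draw the tips out and put the pliers back upright in their stand, fully home. Leave the lens, tray and box alone.

Things in the scene. Friction and masses are not known exactly. Their poses are not given: they have to be found in the camera images.
- unit: Fixed: dark steel block 100 x 100 x 22 under a grey metal turret disc (diameter 112; its flat top lies anywhere from 53 to 58, it is shimmed and must be found by touch) with an upright stepped spindle. Origin: underside centre, z up on the spindle axis. Spindle by height: groove, diameter 34 (disc to 64), land, 39 (64 to 70, flat on top), nose, 34 (70 to 80).
- seat (a point): Point on the spindle axis 58 above the unit's origin, 6 below the land, axes as the unit: the highest that the turret disc's top can be (it is 0 to 5 lower). The ring lies loose in the groove (about 1 all round, 2 to 7 in height) and may face any way.
- shoulder (a point): Point on the spindle axis at the top of the land, 70 above the unit's origin: where the ring lies at the start.
- ring: Loose dark steel snap ring, 25 g, 4 thick, flat round the nose; inside diameter 35, outside 46. Two stiff halves meet at the back (+x, 26 from the centre) in a spring hinge; at the front (-x, facing the robot within 50 degrees) each half ends in a square eye, 12 x 12, 6 high, with a 6.5 hole. Origin: centre of the underside, z up; the frame belongs to the half with eye_a and turns with it as the ring opens.
- ring_arm (a joint): Opening angle between the ring's halves (rad), 0 = contracted (free). The eyes are 57 from the hinge: 1 mm more between them is 0.0175 rad. It clears the land from about 0.20 if well centred; 0.35 gives about 1 mm all round; beyond 0.46 it is bent for good. Force at the eyes: 2 N at first, 7 N at 0.32.
- eye_a (a point): Centre of the hole of the eye on the +y side of the ring, at half the eye's height. From the ring's origin, contracted: (-31, +9, +3). The ring lies on the narrow shoulder by its round part only: pressing hard on the eyes there tips it.
- eye_b (a point): Centre of the hole of the other eye; contracted: (-31, -9, +3) from the ring's origin, so the holes are 18 apart. Spread to 0.35, the ring is centred on the spindle when the point midway between the eyes is 29 from the spindle axis, straight in front of it.
- pliers: Loose parallel-action circlip pliers, about 150 g, 100 tall, upright in the stand. Two upright rubber handle plates, 16 wide (x), 6 thick (y), 40 to 100 above the tip ends, 56 over their outer faces (along y); grip them at about 82. Steel crossbars (16 wide, 40 to 48 high) carry the legs. Origin: midway between the tip ends, unsqueezed, z up; the frame belongs to the jaw with tip_a.
- tip_a (a point): Lower end of one pin, on the jaw whose handle is at +y: (0, -9, 0) from the pliers' origin. Each leg is 7 x 7 and ends in a foot, 9 x 8, with a round pin below it, diameter 4, 5.5 long, tapered end; the foot bears on top of the eye, and the pin does not reach through. When squeezed evenly, this jaw (and the pliers' origin) shifts along -y by half the squeeze.
- tip_b (a point): Lower end of the other pin: (0, +9, 0) from the pliers' origin unsqueezed, so the tips are 18 apart at rest. Either tip may go in either eye.
- pliers_jaw (a joint): Squeeze of the pliers (m), 0 = free, at most 0.034. Squeezing the handles together along y drives the tips apart as much, all parallel: the tips are 18 mm plus this apart. A spring resists with 8 N at first, 14 N at 18 mm (the ring's force comes on top) and returns them, so a grip of about 6 N holds without spreading. 20 to 23 mm spreads the ring to 0.35 (pins have play).
- stand: Fixed grey plastic stand, 60 x 80 x 50, origin at the centre of its underside, z up. In its top a slot 14 (x) by 34 (y), 46 deep, takes both legs of the pliers; the crossbars rest on its top, so that the pliers' origin is 10 above the stand's.
- stand_top (a point): Centre of the stand's top face, 50 above its origin.
- objective: Bystander: loose objective lens, diameter 24, 42 tall, standing on the bench; origin at its foot.
- screw_tray: Bystander: white tray 75 x 100 x 20; origin under its centre.
- slide_box: Bystander: blue slide box 90 x 85 x 32; origin under its centre.
Mind the look-alikes: they are no part of the job. What is shaped like the pliers but green or red is not meant.

How it is judged:
On the way, in this order (a step that is already met when the one before it is completed fails the run):
1. both plier tips are in the two eyes of the ring (((horizontal distance between tip_a and eye_a below 0.005 m and horizontal distance between tip_b and eye_b below 0.005 m and z of tip_a in the frame of eye_a below -0.0005 m and z of tip_b in the frame of eye_b below -0.0005 m) or (horizontal distance between tip_a and eye_b below 0.005 m and horizontal distance between tip_b and eye_a below 0.005 m and z of tip_a in the frame of eye_b below -0.0005 m and z of tip_b in the frame of eye_a below -0.0005 m))), for 0.2 s.
2. the pliers, with both tips in the eyes, spread the ring to more than 0.2 rad (((horizontal distance between tip_a and eye_a below 0.005 m and horizontal distance between tip_b and eye_b below 0.005 m and z of tip_a in the frame of eye_a below -0.0005 m and z of tip_b in the frame of eye_b below -0.0005 m) or (horizontal distance between tip_a and eye_b below 0.005 m and horizontal distance between tip_b and eye_a below 0.005 m and z of tip_a in the frame of eye_b below -0.0005 m and z of tip_b in the frame of eye_a below -0.0005 m)) and value of joint ring_arm above 0.2 rad), for 0.2 s.
3. the ring, still spread by the pliers and down on the turret disc, is pressed on it with more than 8 N (all of step 2 and z of ring in the frame of seat below 0.003 m and contact force between ring and unit above 8 N), for 0.2 s.
4. the ring lies contracted in the groove, on the turret disc (horizontal distance between ring and seat below 0.004 m and z of ring in the frame of seat between -0.007 and 0.0018 m and angle between ring's own z axis and vertical below 0.08 rad and value of joint ring_arm below 0.08 rad), for 0.2 s.
At the end, for the whole second after the job is handed in: The ring lies level (0.08 rad) on the disc in the groove, underside 1.8 mm above to 7 mm below the seat point, within 4 mm of the axis, contracted below 0.08 rad; the pliers stand upright in the slot, crossbars within 4 mm of the stand's top, within 10 mm of its middle; both at rest (all of step 4 and horizontal distance between pliers and stand below 0.01 m and z of pliers in the frame of stand between 0.007 and 0.014 m and angle between pliers's own z axis and vertical below 0.12 rad and linear speed of each of ring, pliers below 0.01 m/s); the robot touches nothing.
It fails at once if the ring is spread beyond 0.46 rad and bent for good (value of joint ring_arm above 0.46 rad).
It fails at once if the ring is pressed on the spindle unit with more than 22 N (contact force between ring and unit above 22 N).
It fails at once if the pliers are pressed on the spindle unit with more than 22 N (contact force between pliers and unit above 22 N).
It fails at once if the lens, the tray or the box is moved by more than 15 mm (distance of any of objective, screw_tray, slide_box from where it was at the start of the episode above 0.015 m).
It also fails if it takes over 54 s, if anything falls off the work surface, if the arm or the gripper's body presses on something with over 40 N, if the wrist force passes 120 N, or if a joint passes its speed limit or range.

### The arm

A 6-joint arm with a two-finger parallel gripper is mounted at the origin on the work surface. World frame = base frame: x ahead of the robot, y to its left, z up, the work surface at z = 0. Lengths are in m, angles in rad, forces in N, time in s.
With the tool pointing down it reaches from about 0.425 to 0.95 m from the base axis. Payload 3.5 kg.
Tool frame: the origin (TCP) lies midway between the tips of the shut fingers; the grasp point (between the pads) lies 19 mm behind it; z points along the fingers, y is the line along which they close (so a half turn about z gives the same grasp; the last joint's range is limited). The gripper opens to 85 mm and grips with 20 to 120 N. Pads are 22 mm wide; open, the fingers measure 114 mm over their backs; the gripper's body (76 mm by 85 mm) begins 54 mm behind the grasp point. The pads swing forward as they close: fully open they stand 13 mm farther back than shut.
Start: joints at [-1.312, 0.286, 1.577, -0, 1.279, -0.15], TCP at [0.268, -0.619, 0.231] pointing down, gripper open.
Joint ranges: [-2.77, 2.77], [-0.9, 2.22], [0.21, 2.48], [-1.53, 4.67], [0.24, 2.81], [-2.84, 2.84]. Speed limits (rad/s): [2.79, 2.79, 3.14, 3.14, 3.14, 3.14].

### API

Orientations are given as a unit quaternion [x, y, z, w].
In Python, from plant import get_state, read_camera, ctrl gives the robot as it stands.
- The arm moves only by the shell command python3 -m crank 'ROWS' [FORCE]. ROWS is JSON, a list of rows, each a list of 3 entries, a list of its own where there are three numbers: the shift along the tool's x, y, z in mm, then the turn about the tool's z in degrees, then the closure in counts, from 0 (fully open) to 255 (shut). In form: [[[tx, ty, tz], yaw, claw], ...]. A call has 1 to 10 rows; each row is the pose to reach, as a shift and turn from the pose commanded when the call began, along the tool's axes at that moment; what a row does not reach only later rows make up. A row lasts 1/10 s, in which the tool goes at most 50 mm and 8.59 degrees, less where a joint would pass 70% of its speed; a pose out of reach is approached as far as the arm can. A call with a gripper value outside its range is refused whole. The fingers move at their own pace and stop on an object; FORCE is the grip in N (left out, the last holds). Time passes only in rows, so rows that repeat a pose let the fingers close. It gives the time, the measured TCP pose, the force, the opening and the grip force at its end, in the units of the state.
- get_state(): the state, without advancing time (a new reading comes with each control period).
- read_camera(name): name is "scene" or "top"; returns a dict with "frame" (480x640x3 uint8, blue, green, red), "range_z" (480x640 float32, m along the optical axis (not along the pixel's ray), 0 where there is no reading), "vfov" (degrees; the focal length in pixels is half the picture's height over the tangent of half this angle, whatever the lens; pixels are square), "cx", "cy" (the principal point, pixels), "origin" and "orientation" of the camera in the world. Camera axes: x right, y down, z forward; pixel columns grow to the right and rows downward; lengths in m; the calibration is good to about 2 mm. A picture is of the moment at which its call begins.
- ctrl.sign_off(): hands the job in; it is judged then, once.
The state is a dict: "time": time; "qpos": joint angles; "dq": joint speeds; "joint_efforts": joint torques, N m; "eef_pos": TCP position; "tcp_rot": TCP orientation; "contact_force": force on the tool from outside, world axes, zero at the start; "wrist_torque": the same for the moment, N m; "opening": opening from 0.0 (shut) to 1.0 (fully open); "finger_force": force on a finger pad.
Only numpy, scipy, OpenCV 4.12 (cv2) and the standard library are available. Lean on these libraries where they do the work, as an engineer would, in place of code of your own. Each camera call takes 0.05 s, during which the arm holds its last target. There are 200 camera calls.

## Working session

There is one attempt and no reset: what is moved stays moved. The work goes in short steps, Python scripts to look and compute and a shell command to move; the robot and the scene stay as the last step left them, time stands still between calls to the robot, and variables do not carry over. Pictures are saved under pics/ and viewed, at most 12 in all, crops included, and the job is handed in when it is done.

```bash
mkdir -p pics; ls; cat > h.py <<'E'
import numpy as np, cv2
from scipy.spatial.transform import Rotation as R
from plant import get_state, read_camera, ctrl
def cam(n):
    c=read_camera(n); np.savez('/tmp/'+n+'.npz',**c); return c
def load(n): return dict(np.load('/tmp/'+n+'.npz'))
def f(c): return 240/np.tan(np.radians(float(c['vfov']))/2)
def Rm(c):
    o=np.array(c['orientation']); return o if o.shape==(3,3) else R.from_quat(o).as_matrix()
def ray(c,u,v):
    d=np.array([(u-c['cx'])/f(c),(v-c['cy'])/f(c),1]); return np.array(c['origin']),Rm(c)@d
def onz(c,u,v,z):
    o,d=ray(c,u,v); return o+d*(z-o[2])/d[2]
def proj(c,p):
    q=Rm(c).T@(np.array(p)-c['origin']); return c['cx']+f(c)*q[0]/q[2], c['cy']+f(c)*q[1]/q[2]
def cloud(c):
    v,u=np.mgrid[:480,:640]; z=c['range_z']
    d=np.stack([(u-c['cx'])/f(c)*z,(v-c['cy'])/f(c)*z,z],-1)
    p=d@Rm(c).T+c['origin']; p[z==0]=np.nan; return p
E
python3 - <<'E'
from h import *
for n in('scene','top'):
    c=cam(n); cv2.imwrite(f'pics/{n}0.png',c['frame']); print(n,c['vfov'],c['cx'],c['cy'],c['origin'],c['orientation'])
print(get_state())
E
```

```text
pics
scene 56.98374090977729 317.90560791110016 244.33069253437193 [ 1.01055452 -0.36374666  0.43567419] [ 0.79628429  0.37515033 -0.1956396  -0.43234095]
top 51.0900616016486 314.1959531708457 237.9059334157516 [0.50800413 0.03789455 0.78153268] [ 0.71495526 -0.69575261  0.05679226 -0.0392673 ]
{'time': 0.1, 'qpos': array([-1.31200084e+00,  2.87151040e-01,  1.57806104e+00, -1.61474448e-05,
        1.27859976e+00, -1.50019016e-01]), 'dq': array([ 0.00121377, -0.0005657 , -0.00536399,  0.00047523, -0.00037907,
        0.00022841]), 'joint_efforts': array([ 3.72709837e-04, -4.07295513e+01, -2.93700653e+01, -1.74979241e-04,
        3.36022356e-03,  1.86950444e-06]), 'eef_pos': array([ 0.26818181, -0.61877614,  0.2300197 ]), 'tcp_rot': array([ 9.79180400e-01,  2.02988949e-01, -6.80367539e-05, -1.10753588e-03]), 'contact_force': array([-0.09904249, -0.43646937, -1.22354597]), 'wrist_torque': array([ 0.01618346, -0.00281595, -0.02158564]), 'finger_force': 0.0, 'opening': 0.9974738180167193}
```

View pics/scene0.png

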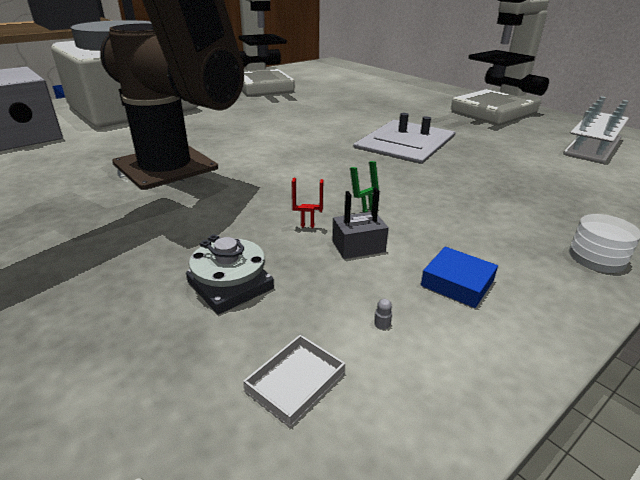

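View pics/top0.png

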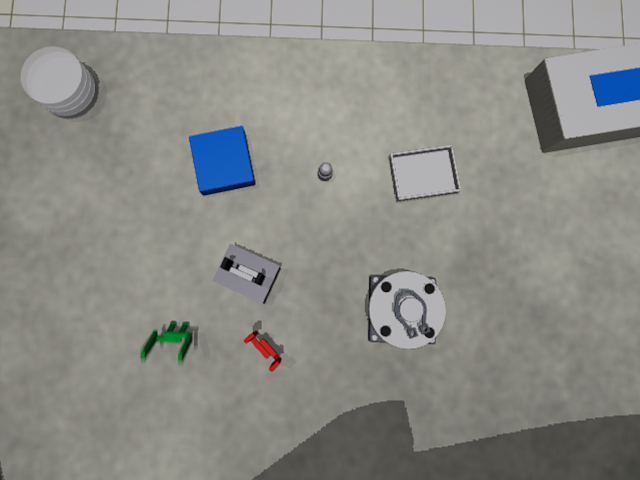

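Candidates for the pliers are black in the stand (scene 361,207; top 243,270), red (scene 308,205; top 263,350) and green (scene 365,187; top 170,340). I choose the black pair in the grey stand. The unit with the ring is at top (407,308), with the eyes at about (410,332) and (428,330).

```bash
python3 - <<'E'
from h import *
c=load('top'); a=c['frame'][230:310,200:300]; b=c['frame'][260:360,355:455]
a=cv2.resize(a,(400,320),interpolation=cv2.INTER_CUBIC); b=cv2.resize(b,(400,400),interpolation=cv2.INTER_CUBIC)
im=np.zeros((400,800,3),np.uint8); im[:320,:400]=a; im[:,400:]=b; cv2.imwrite('pics/crop1.png',im)
P=cloud(c)
# stand top
z=P[...,2]; 
def comp(m,roi):
    u0,u1,v0,v1=roi; mm=np.zeros(m.shape,np.uint8); mm[v0:v1,u0:u1]=m[v0:v1,u0:u1]; return mm
m=comp((abs(z-.05)<.006),(205,290,235,310)); ys,xs=np.where(m); r=cv2.minAreaRect(np.stack([xs,ys],1).astype(np.float32))
box=cv2.boxPoints(r); q=np.array([onz(c,u,v,.05) for u,v in box]); print('stand',q.mean(0),np.linalg.norm(np.diff(q,axis=0),axis=1),q)
m=comp(z>.085,(205,290,235,310)); n,l,s,ce=cv2.connectedComponentsWithStats(m)
for i in range(1,n):
  if s[i,4]>8: print('handle',s[i],ce[i],np.nanmedian(z[l==i]),onz(c,*ce[i],.11))
# disc & spindle
for lo,hi,h in((.045,.062,.056),(.073,.09,.08),(.022-.006,.028,.022)):
  m=comp((z>lo)&(z<hi),(355,455,260,360)); cs,_=cv2.findContours(m,cv2.RETR_EXTERNAL,cv2.CHAIN_APPROX_NONE); k=max(cs,key=cv2.contourArea)
  (u,v),rr=cv2.minEnclosingCircle(k); print(h,(u,v),rr, onz(c,u,v,h), rr*(c['origin'][2]-h)/f(c), np.nanmedian(z[m>0]))
E
```

```text
stand [0.55485728 0.1188985  0.05      ] [0.0601423  0.08145628 0.05992153] [[0.54250098 0.16728502 0.05      ]
 [0.59846079 0.14524877 0.05      ]
 [0.56694364 0.07013689 0.05      ]
 [0.5115237  0.0929233  0.05      ]]
handle [220 256  11  14  88] [225.32954545 262.61363636] 0.10937219994878777 [0.56338626 0.14015561 0.11      ]
handle [254 272  10  12  71] [258.84507042 277.66197183] 0.11033568267372384 [0.54454492 0.09473955 0.11      ]
0.056 (406.5, 309.5) 39.300228118896484 [ 0.507508   -0.11421651  0.056     ] 0.05678253378852458 0.05375707836292298
0.08 (412.5880432128906, 312.1121520996094) 25.022151947021484 [ 0.5041441  -0.11768876  0.08      ] 0.03495709072891809 0.07832787387903994
0.022 (377.5, 331.0) 12.500100135803223 [ 0.47456725 -0.07781035  0.022     ] 0.0189070021854187 0.022453589384023864
```

View pics/crop1.png

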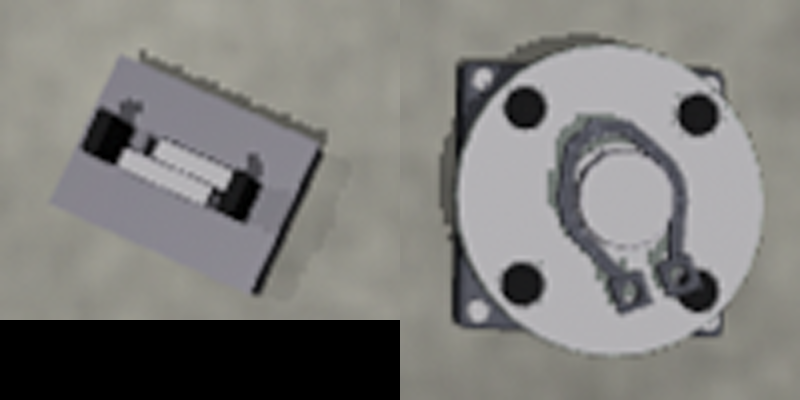

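The crop confirms black handles with light crossbars seated in the stand slot. The ring's eye holes are near top pixels (412,333) and (424,328). Next I'll compute the positions and the first move.

```bash
cat >> h.py <<'E'
def tool(): 
    s=get_state(); return s['eef_pos'],R.from_quat(s['tcp_rot']).as_matrix(),s
def go(p,yaw_x=None):
    t,M,_=tool(); d=M.T@(np.array(p)-t)*1000
    y=np.degrees(np.arctan2(M[1,0],M[0,0])); tz=0 if yaw_x is None else -((yaw_x-y+180)%360-180)
    print('shift',d.round(1),'turn',round(tz,1),'now',t.round(4),'yaw',round(y,1))
E
python3 - <<'E'
from h import *
for n in('top','scene'):
    c=load(n); g=cv2.cvtColor(c['frame'],cv2.COLOR_BGR2GRAY)
    u,v=[int(round(x)) for x in proj(c,(.4767,-.124,.076))]; print(n,u,v,f(c))
    if n=='top': print(g[v-9:v+10,u-14:u+15])
c=load('top')
print('nose',onz(c,411,309.3,.08)); e=[onz(c,412,333,.076),onz(c,424.25,328.25,.076)]
print(e, np.linalg.norm(e[0]-e[1]), np.mean(e,0)); d=e[0]-e[1]; print(np.degrees(np.arctan2(d[1],d[0])))
go((.5548,.1185,.15),-22.7)
E
```

```text
top 416 332 502.1544147890715
[[ 81  95  81  79 109 165 184 182 182 180 179 178 179 181 163 106 115 117
  136 145  47  79  62  82 116 150 182 180 179]
 [135  81  82  82  85 120 165 174 144 156 180 178 179 181 166 112 116 118
  129 124  43  81  73  74  70 107 164 181 179]
 [165  95  87  82  81  85 122 146 112 137 183 180 180 181 165 112 114 102
   81  75  70  82  78  79  80  99 151 184 181]
 [177 147  98  77  83  81  87 106 108 140 186 183 183 183 176 149 102  63
   72  78  79  79  82  68  64  85 126 163 169]
 [182 168 109  87  78  84  82  82  92 123 145 129 135 151 185 169  99  48
   71  80  80 106 110  94  56  73  89  98 102]
 [181 166 115 112  99  79  85  83  80  83  85  75  81 108 166 169 105  65
   60  82  91 119 105  82  38  60  80  61  15]
 [180 164 115 121 112  65  62  72  74  75  77  81  82  99 152 170 112  84
   57  84  88 108  83  34  21  55  83  76  27]
 [179 175 160 152 104  47  72  78  77  89 101  67  73  87 136 181 151 100
   56  71  86  94  68  19  39  70  83  78  42]
 [179 179 182 168 102  52  74  84  81  99 118  91  61  71 111 167 169 110
   84  49  87  85  68  54  6
[... 858 characters left out ...]
47 151]
 [178 178 178 178 179 179 180 177 167 175 182 180 180 179 179 179 179 178
  177 179 178 178 179 179 180 181 182 183 182]
 [178 179 178 179 178 179 179 179 180 179 179 178 178 178 178 178 178 178
  178 178 178 179 178 178 179 179 180 180 181]
 [178 178 178 178 178 178 178 178 179 179 179 179 179 178 179 179 178 178
  178 178 178 178 179 178 178 180 183 174 159]]
scene 210 237 442.17461642595345
nose [ 0.50795874 -0.11547346  0.08      ]
[array([ 0.47537011, -0.11771928,  0.076     ]), array([ 0.48229222, -0.1348731 ,  0.076     ])] 0.018497815775035325 [ 0.47883116 -0.12629619  0.076     ]
111.97564666192274
shift [ 556.1 -562.4   81.4] turn 46.1 now [ 0.2682 -0.6188  0.23  ] yaw 23.4
```

```bash
python3 -m crank '[[[556,-562,60],46,0],[[556,-562,60],46,0],[[556,-562,60],46,0],[[556,-562,60],46,0],[[556,-562,60],46,0],[[556,-562,60],46,0],[[556,-562,60],46,0],[[556,-562,60],46,0],[[556,-562,60],46,0],[[556,-562,60],46,0]]' 20; python3 - <<'E'
from h import *
go((.5548,.1185,.17),-22.7)
E
```

```text
time: 1.1
eef_pos: [0.449, -0.1533, 0.1932]
tcp_rot: [0.981, -0.196, 0.0, -0.0]
contact_force: [-0.1, -0.4, -0.1]
opening: 1.001
finger_force: 0.0
shift [  -6.8 -291.6   23.2] turn 0.1 now [ 0.449  -0.1533  0.1932] yaw -22.6
```

```bash
python3 -m crank '[[[-7,-292,23],0,0],[[-7,-292,23],0,0],[[-7,-292,23],0,0],[[-7,-292,23],0,0],[[-7,-292,23],0,0],[[-7,-292,23],0,0],[[-7,-292,23],0,0],[[-7,-292,23],0,0],[[-7,-292,23],0,0]]'; python3 - <<'E'
from h import *
go((.5548,.1185,.067),-22.7)
c=cam('scene'); u,v=map(int,proj(c,(.555,.118,.12)));cv2.imwrite('pics/s1.png',cv2.resize(c['frame'][v-110:v+90,u-130:u+130],None,fx=3,fy=3))
E
```

```text
time: 2.0
eef_pos: [0.5542, 0.1162, 0.1702]
tcp_rot: [0.981, -0.196, -0.0, 0.0]
contact_force: [0.4, -0.6, 0.1]
opening: 0.999
finger_force: 0.0
shift [ -0.2  -2.5 103.2] turn 0.1 now [0.5542 0.1162 0.1702] yaw -22.6
```

View pics/s1.png

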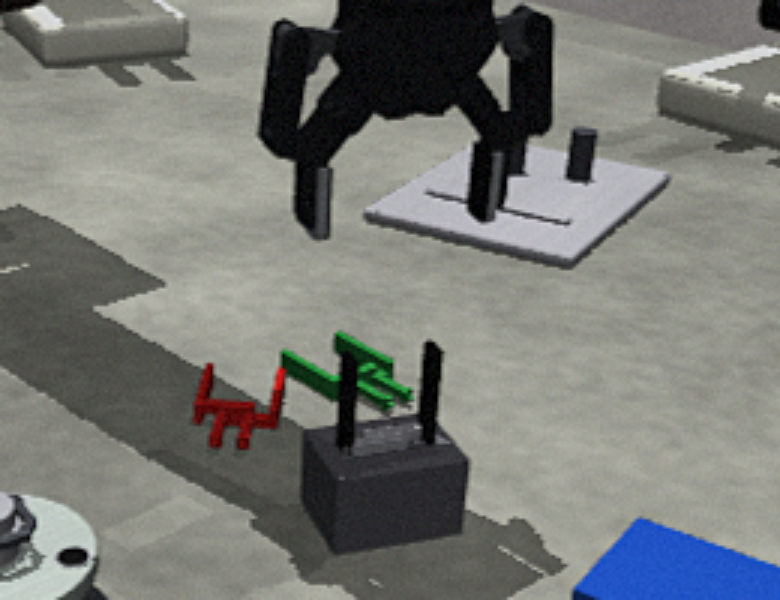

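The open gripper hovers square above the black pliers in their stand, with one finger either side of the handles. Descending.

```bash
python3 -m crank '[[[0,-2.5,30],0,0],[[0,-2.5,70],0,0],[[0,-2.5,103],0,0],[[0,-2.5,103],0,0],[[0,-2.5,103],0,60],[[0,-2.5,103],0,60],[[0,-2.5,103],0,75],[[0,-2.5,103],0,75],[[0,-2.5,103],0,75]]' 20; python3 - <<'E'
from h import *
go((.5548,.1185,.067),-22.7)
E
```

```text
time: 2.95
eef_pos: [0.5562, 0.1193, 0.0687]
tcp_rot: [0.981, -0.196, 0.001, -0.0]
contact_force: [1.7, -0.1, -0.2]
opening: 0.705
finger_force: 0.0
shift [-1.   1.3  1.7] turn 0.1 now [0.5562 0.1193 0.0687] yaw -22.6
```

```bash
python3 -m crank '[[[-1,1.3,1.5],0,75],[[-1,1.3,1.5],0,75],[[-1,1.3,1.5],0,82],[[-1,1.3,1.5],0,82]]';python3 -m crank '[[[0,0,0],0,86],[[0,0,0],0,86]]';python3 -m crank '[[[0,0,0],0,89],[[0,0,0],0,89],[[0,0,0],0,89]]'; python3 -m crank '[[[0,0,0],0,92],[[0,0,0],0,92],[[0,0,0],0,92]]'
```

```text
time: 3.35
eef_pos: [0.5541, 0.1184, 0.0659]
tcp_rot: [0.981, -0.196, -0.0, 0.0]
contact_force: [0.4, 1.3, 0.0]
opening: 0.677
finger_force: 0.0
time: 3.55
eef_pos: [0.5542, 0.1184, 0.066]
tcp_rot: [0.981, -0.196, -0.0, 0.0]
contact_force: [-0.4, 0.2, -0.1]
opening: 0.663
finger_force: 0.0
time: 3.85
eef_pos: [0.5542, 0.1184, 0.0661]
tcp_rot: [0.981, -0.196, 0.0, -0.0]
contact_force: [-0.4, 0.2, 1.0]
opening: 0.652
finger_force: 8.3
time: 4.15
eef_pos: [0.5543, 0.1184, 0.0663]
tcp_rot: [0.981, -0.196, 0.0, -0.0]
contact_force: [0.4, 0.5, 2.9]
opening: 0.646
finger_force: 8.9
```

```bash
python3 -m crank '[[[0,0,-5],0,92],[[0,0,-15],0,92],[[0,0,-30],0,92],[[0,0,-50],0,92],[[0,0,-75],0,92],[[0,0,-100],0,92],[[0,0,-105],0,92],[[0,0,-105],0,92]]'; python3 - <<'E'
from h import *
go((.479+.0,-.126,.166),19.5)
c=cam('scene'); u,v=map(int,proj(c,(.555,.118,.16)));cv2.imwrite('pics/s2.png',cv2.resize(c['frame'][v-80:v+100,u-100:u+100],None,fx=3,fy=3))
E
```

```text
time: 4.95
eef_pos: [0.555, 0.1184, 0.1729]
tcp_rot: [0.981, -0.196, 0.002, -0.0]
contact_force: [-0.6, 0.8, -1.2]
opening: 0.64
finger_force: 8.3
shift [ 23.7 254.9   6.6] turn -42.1 now [0.555  0.1184 0.1729] yaw -22.6
```

View pics/s2.png

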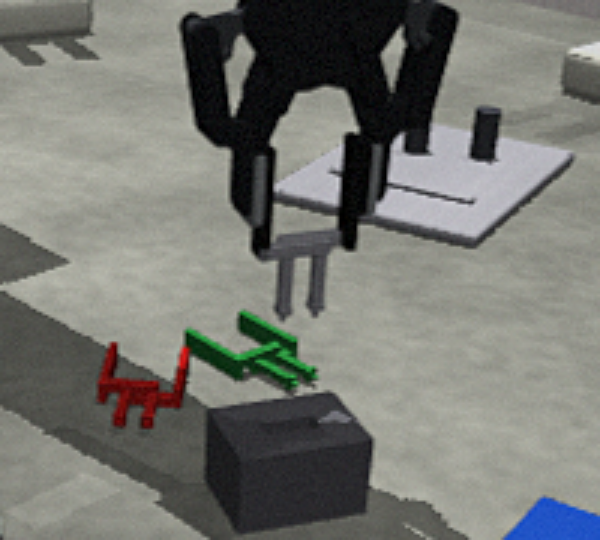

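```bash
python3 -m crank '[[[12,110,0],-10,92],[[24,150,0],-20,92],[[24,190,5],-30,92],[[24,225,10],-40,92],[[24,250,15],-42,92],[[24,255,20],-42,92],[[24,255,20],-42,92],[[24,255,20],-42,92],[[24,255,20],-42,92]]'; python3 - <<'E'
from h import *
go((.479,-.126,.152),19.5)
p,M,s=tool(); print(M[:,2],s['opening'],s['finger_force'],s['contact_force'])
c=cam('scene'); u,v=map(int,proj(c,(.479,-.126,.085)));print(u,v)
cv2.imwrite('pics/s3.png',cv2.resize(c['frame'][v-40:v+30,u-45:u+45],None,fx=8,fy=8,interpolation=cv2.INTER_CUBIC))
E
```

```text
time: 5.9
eef_pos: [0.4783, -0.1254, 0.1504]
tcp_rot: [0.986, 0.169, -0.0, -0.001]
contact_force: [0.3, 0.5, -0.9]
opening: 0.638
finger_force: 8.3
shift [ 0.5  0.8 -1.6] turn -0.1 now [ 0.4783 -0.1254  0.1504] yaw 19.4
[-0.00107152  0.00100509 -0.99999892] 0.6377397257171206 8.261262774467468 [ 0.2734016   0.45414875 -0.90379489]
208 233
```

View pics/s3.png

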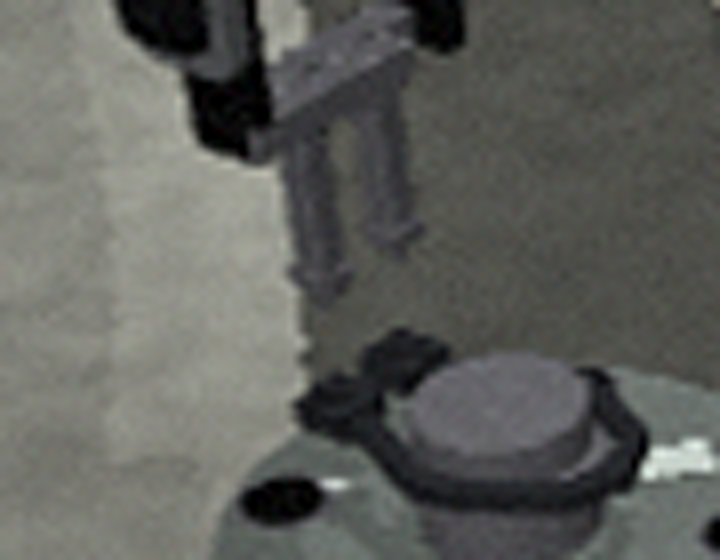

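The pliers hang upright above the ring. Crop pixels are: pin ends about (325,302) and (402,252), eye tops about (340,389) and (406,345), nose top centre about (500,405).

```bash
python3 - <<'E'
from h import *
c=load('scene'); t=load('top')
C=lambda x,y:(163+x/8-.44,193+y/8-.44)
for n,p,z in(('pinA',(325,302),.0944),('pinB',(402,252),.0944),('footA',(322,280),.0999),('footB',(398,237),.0999),('eyeN',(340,389),.076),('eyeF',(406,345),.076),('nose',(500,405),.08)):
    print(n,onz(c,*C(*p),z).round(4))
p,M,s=tool()
for s_ in(-1,1):
    q=p+M@np.array([0,s_*.0095,.056]); u,v=proj(c,q); print('exp pin',q.round(4),(u-163+.44)*8,(v-193+.44)*8)
for px in((412.2,332.4),(424.4,328.8)): 
    q=onz(t,*px,.076); u,v=proj(c,q); print('eye top-cam',q.round(4),(u-163+.44)*8,(v-193+.44)*8)
P=cloud(c); z=P[...,2]
# nose top from clouds in both cams
for n,k in(('scene',c),('top',t)):
    P=cloud(k) ; m=(P[...,2]>.0775)&(P[...,2]<.083)&(np.hypot(P[...,0]-.508,P[...,1]+.1155)<.02)
    ys,xs=np.where(m); (a,b),ax,an=cv2.fitEllipse(cv2.convexHull(np.stack([xs,ys],1).astype(np.float32))); print(n,'nose',onz(k,a,b,.08).round(4),ax,m.sum())
# gray dump of scene eyes
g=cv2.cvtColor(c['frame'],cv2.COLOR_BGR2GRAY); print(g[231:250,197:222])
E
```

```text
pinA [ 0.4815 -0.1344  0.0944]
pinB [ 0.4743 -0.1147  0.0944]
footA [ 0.4828 -0.1349  0.0999]
footB [ 0.4777 -0.1166  0.0999]
eyeN [ 0.4826 -0.1345  0.076 ]
eyeF [ 0.4766 -0.1175  0.076 ]
nose [ 0.5115 -0.117   0.08  ]
exp pin [ 0.4754 -0.1163  0.0947] 397.1488933099936 255.37417239118898
exp pin [ 0.4817 -0.1342  0.0947] 326.48910260725415 300.5858570765579
eye top-cam [ 0.4762 -0.118   0.076 ] 402.72881995594616 344.9607492507712
eye top-cam [ 0.4815 -0.1351  0.076 ] 334.62861175553326 387.5876545582471
scene nose [ 0.5108 -0.1173  0.08  ] (12.076384544372559, 22.11589813232422) 192
top nose [ 0.5085 -0.1158  0.08  ] (23.741031646728516, 24.23737144470215) 445
[[145 146 155 110  80  74  64  69  74  78  80  78  78  84  84  84  86  91
   85  84  84  81  82  85  80]
 [145 152 152 110  73  79  84  77  77  77  77  78  85  81  81  86  89  83
   86  87  83  77  76  76  87]
 [153 153 158 113  71  81  75  80  77  80  78  78  83  76  85  88  86  80
   84  81  84  83  79  73  78]
 [150 153 160 118  77  75  78  76  79  80  83  82  83  92  67  34  29  58
   81  77  81  81  76  77  78]
 [144 147
[... 866 characters left out ...]
31  34  39  34  23   8  74 106 102 106
  103 104  92 100  99  96 100]
 [134 139 108  47  19  25  35  43  40  39  24  25  26  20  64  96  85  89
  109 101 101  98  97 103  99]
 [134 137 110  57  19  27  20  24  21  16  36  35  37  41  83 102  86  89
  100 102 105  99 102  98  98]
 [133 137 150  96  40  24  36  23  19  22  32  34  39  34  64  92  94  81
   91 103 104 104 102 102 100]
 [143 141 125 105  87  80  60  39  26  23  25  27  33  41  27  57  99  73
   70  91 103 102 110 105 100]
 [142 121  95  93 102 102 107  97  61  55  55  33  34  36  39  35  63  68
   55  74  88  94  99 104 108]
 [105  93  92  94  92  96  95  96  97 100 104  74  33  29  38  40  38  51
   62  62  70  70  68  87 101]]
```

```bash
python3 - <<'E'
from h import *
go((.4792,-.1263,.1334),18.5)
E
python3 -m crank '[[[0.6,1.1,8],1,92],[[0.6,1.1,16],1,92],[[0.6,1.1,16],1,92],[[0.6,1.1,16],1,92],[[0.6,1.1,16],1,92]]'; python3 -m crank '[[[0,0,1],0,92],[[0,0,2],0,92],[[0,0,2],0,92],[[0,0,2],0,92]]'
```

```text
shift [ 0.2  1.2 17.3] turn 1.0 now [ 0.4786 -0.1252  0.1507] yaw 19.5
time: 6.45
eef_pos: [0.4795, -0.127, 0.1351]
tcp_rot: [0.987, 0.16, 0.0, 0.0]
contact_force: [0.3, -0.3, -1.4]
opening: 0.64
finger_force: 8.3
time: 6.85
eef_pos: [0.4793, -0.1272, 0.1331]
tcp_rot: [0.987, 0.16, 0.0, 0.0]
contact_force: [0.0, 0.1, -1.9]
opening: 0.642
finger_force: 8.3
```

```bash
python3 -m crank '[[[0.2,-0.8,0],0,92],[[0.2,-0.8,0],0,92],[[0.2,-0.8,0],0,92]]'; python3 - <<'E'
from h import *
p,M,s=tool(); print(M[:,2])
c=cam('scene')
im=c['frame'][218:258,186:236]
im=cv2.convertScaleAbs(cv2.resize(im,None,fx=14,fy=14,interpolation=cv2.INTER_CUBIC),alpha=2)
cv2.imwrite('pics/s4.png',im)
for q in [p+M@np.array([0,k*.0095,.056]) for k in(-1,1)]: u,v=proj(c,q); print(q,(u-186+.46)*14,(v-218+.46)*14)
E
```

```text
time: 7.15
eef_pos: [0.4793, -0.1263, 0.1331]
tcp_rot: [0.987, 0.16, 0.0, 0.0]
contact_force: [-0.7, -0.4, -1.6]
opening: 0.637
finger_force: 8.3
[ 6.45381674e-05 -4.09026212e-05 -9.99999997e-01]
[ 0.47628983 -0.1172747   0.07707839] 388.29412464340135 243.65348826742888
[ 0.48229509 -0.1353007   0.07707952] 264.08452102724897 323.72968568498646
```

View pics/s4.png

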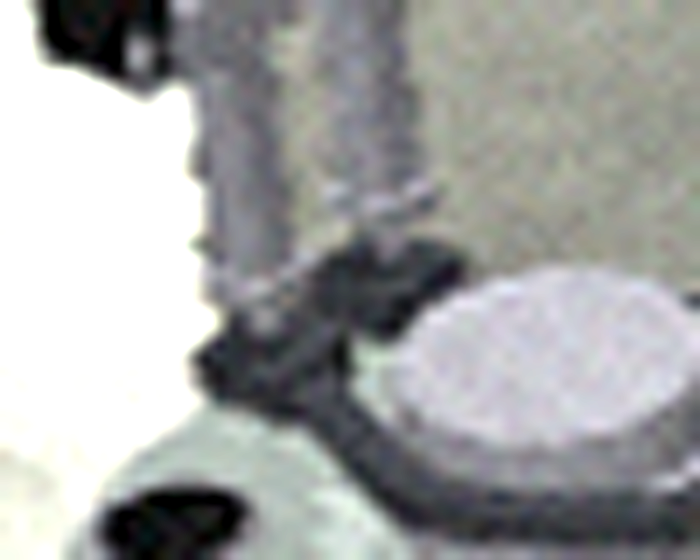

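The pins sit just at the eye holes (crop ends (267,332) and (388,255); eye centres about (274,333) and (390,254)), aligned to under 0.5 mm. Lowering gently.

```bash
python3 -m crank '[[[0,0,0.7],0,92],[[0,0,1.4],0,92],[[0,0,2],0,92],[[0,0,2],0,92]]'; python3 -m crank '[[[0,0,0.7],0,92],[[0,0,1.4],0,92],[[0,0,1.4],0,92]]'
```

```text
time: 7.6
eef_pos: [0.4792, -0.1263, 0.1309]
tcp_rot: [0.987, 0.16, -0.0, -0.0]
contact_force: [-0.1, 0.0, -1.5]
opening: 0.637
finger_force: 8.3
time: 7.9
eef_pos: [0.4792, -0.1262, 0.1295]
tcp_rot: [0.987, 0.16, -0.0, -0.0]
contact_force: [-0.7, -0.8, -1.2]
opening: 0.639
finger_force: 8.3
```

```bash
python3 -m crank '[[[0,0,0.7],0,92],[[0,0,1.2],0,92],[[0,0,1.2],0,92]]'; python3 -m crank '[[[0,0,0.4],0,92],[[0,0,0.8],0,92],[[0,0,0.8],0,92],[[0,0,0.8],0,92]]'
```

```text
time: 8.2
eef_pos: [0.4792, -0.1263, 0.1283]
tcp_rot: [0.987, 0.16, -0.0, -0.0]
contact_force: [0.8, -0.0, -0.7]
opening: 0.643
finger_force: 8.3
time: 8.6
eef_pos: [0.4793, -0.1263, 0.1276]
tcp_rot: [0.987, 0.16, -0.0, -0.0]
contact_force: [-0.4, -0.4, -1.7]
opening: 0.643
finger_force: 8.3
```

```bash
python3 -m crank '[[[0,0,-0.4],0,100],[[0.2,0,-0.8],0,107],[[0.5,0,-1.2],0,114],[[0.7,0,-1.6],0,122],[[0.7,0,-1.6],0,122],[[0.7,0,-1.6],0,122]]' 40
python3 - <<'E'
from h import *
c=cam('scene'); P=cloud(c); t=load('top')
for n,k in(('scene',c),('top',t)):
    g=cv2.cvtColor(k['frame'],cv2.COLOR_BGR2GRAY); u,v=map(int,proj(k,(.5095,-.1164,.08)));print(n,u,v); r=10 if n=='scene' else 14
    print(g[v-r:v+r+1,u-15:u+16])
E
```

```text
time: 9.2
eef_pos: [0.48, -0.1261, 0.1293]
tcp_rot: [0.987, 0.16, 0.0, 0.0]
contact_force: [0.6, 0.4, -0.7]
opening: 0.528
finger_force: 15.4
scene 224 242
[[ 80  81  81  77  64  66  73  61  54  58  67  77  81  78  79  77  85  79
   77  77  81  79  73  79  76  81  83  77  81  75  76]
 [ 76  84  89 102  95  78  70  63  69  81  63  72  76  78  78  75  77  76
   70  74  77  78  82  78  78  76  75  76  75  76  81]
 [ 80  87  81  75  61  69  86  76  66  56  48  64  76  79  74  75  75  75
   74  72  77  77  74  83  76  79  79  80  73  77  80]
 [ 82  68  42  31  44  63  71  75  62  49  33  40  67  77  77  74  72  87
   76  75  72  77  83  82  83  74  77  73  81  80  84]
 [ 64  42  40  34  16  17  59  79  63  33  23  25  60  67  73  70  78  82
   77  82  80  84  82  83  81  84  80  83  77  82  78]
 [ 63  32  26  27  33  33  34  31  21  16  36  41  49  47  69  92 100 101
   99  96  95  84  75  77  76  74  77  78  76  82  83]
 [ 66  39  22  21  28  28  28  14  15  41  73  89 111 115 107 106 105 101
  101 102  97 107 112  97  74  53  59  80  91  83  89]
 [ 83  60  41  29  25  22  20  33  53 101
[... 4819 characters left out ...]
  179 178 179 178 179 179 173 141  47  84  79  95 148]
 [ 99  58  84  89 104 106  97 125 158 183 181 180 178 179 178 179 179 179
  179 178 179 179 175 169 170 119  55  84  79  95 149]
 [157 130  70  86  89  85  92 103 116 149 183 181 180 179 179 179 180 179
  179 180 180 177 172 166 142 105  61  84  79 102 160]
 [183 168 103  75  82  82  81  92 113 126 135 152 171 181 181 180 180 180
  177 166 154 159 172 144 118 102  52  84  79 107 166]
 [180 177 164 134  75  83  82  84 105 136 155 163 167 151 142 158 168 153
  159 171 164 170 169 119 118 102  47  84  78 107 166]
 [179 180 183 166  92  77  87  93  84 108 155 185 176 161 156 165 172 162
  168 180 170 141 139 116 118 103  47  85  79 110 170]]
```

```bash
python3 - <<'E'
from h import *
c=load('scene');t=load('top')
print(onz(c,224.4,243.1,.08),onz(t,411.3,309.2,.08))
go((.4813,-.1254,.1308),18.5)
E
python3 -m crank '[[[0.2,0,-0.3],0,129],[[0.5,0,-0.6],0,136],[[0.8,0,-0.9],0,143],[[1,0,-1.2],0,148],[[1,0,-1.2],0,148],[[1,0,-1.2],0,148]]'
```

```text
[ 0.51073098 -0.11762679  0.08      ] [ 0.50810708 -0.11589294  0.08      ]
shift [ 1.5 -0.2 -1.5] turn -0.1 now [ 0.48   -0.1261  0.1293] yaw 18.4
time: 9.85
eef_pos: [0.4809, -0.1258, 0.1304]
tcp_rot: [0.987, 0.16, -0.0, -0.0]
contact_force: [0.5, 1.1, -1.4]
opening: 0.426
finger_force: 20.5
```

```bash
python3 -m crank '[[[0.4,-0.3,-0.2],0,153],[[0.4,-0.3,-0.2],0,153],[[0.4,-0.3,-0.2],0,153]]'
python3 - <<'E'
from h import *
go((.4815,-.1257,.1308),18.5)
c=cam('scene'); t=cam('top')
a=c['frame'][222:262,196:246]; a=cv2.convertScaleAbs(cv2.resize(a,(500,400),interpolation=cv2.INTER_CUBIC),alpha=2)
u,v=map(int,proj(t,(.509,-.1165,.075)));print(u,v); b=cv2.resize(t['frame'][v-20:v+20,u-15:u+15],(300,400),interpolation=cv2.INTER_CUBIC)
cv2.imwrite('pics/s5.png',np.hstack([a,b]))
E
```

```text
time: 10.15
eef_pos: [0.4812, -0.1253, 0.1306]
tcp_rot: [0.987, 0.16, 0.0, -0.0]
contact_force: [0.5, 0.1, -2.1]
opening: 0.409
finger_force: 21.6
shift [ 0.2  0.5 -0.2] turn -0.1 now [ 0.4812 -0.1253  0.1306] yaw 18.4
410 308
```

View pics/s5.png

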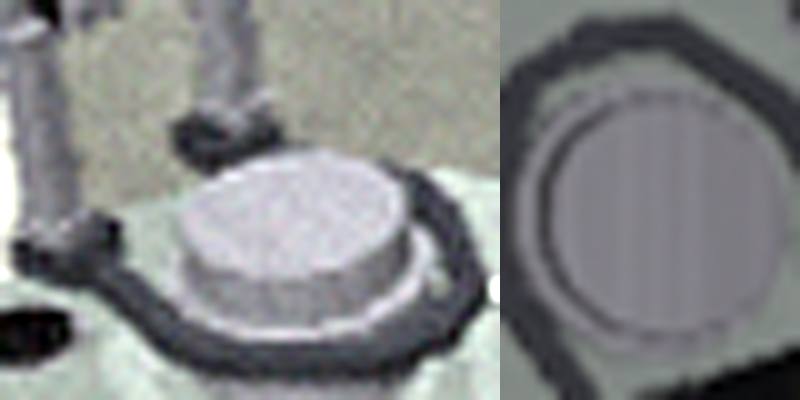

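The ring is spread by both pins and encircles the nose. I'll measure its centring about the nose numerically in the same top picture.

```bash
cat > cen.py <<'E'
from h import *
t=load('top'); g=cv2.GaussianBlur(cv2.cvtColor(t['frame'],cv2.COLOR_BGR2GRAY),(3,3),0).astype(float)
c0=np.array([.5081,-.1159]); e=np.array([np.cos(np.radians(18.5)),np.sin(np.radians(18.5))])
from scipy.ndimage import map_coordinates as mc
rs=np.arange(.013,.031,.0005); print('r',(rs*1000)[::2])
for a in range(-120,121,20):
    th=np.radians(a+18.5); row=[]
    for r in rs:
        u,v=proj(t,(c0[0]+r*np.cos(th),c0[1]+r*np.sin(th),.074)); row.append(mc(g,[[v],[u]],order=1)[0])
    print(a,np.array(row).round().astype(int))
E
python3 cen.py
```

```text
r [13. 14. 15. 16. 17. 18. 19. 20. 21. 22. 23. 24. 25. 26. 27. 28. 29. 30.]
-120 [125 126 126 126 125 124 123 121 120 119 119 116 112 108  98  87  76  69
  61  54  54  54  54  54  54  52  48  43  37  30  24  19  15  12  11  11]
-100 [125 126 126 125 125 124 123 122 121 122 122 117 113 107  95  84  73  66
  59  55  55  55  57  62  67  75  87  98 108 117 127 127 126 124 112 100]
-80 [124 125 125 125 125 125 125 125 125 124 123 120 114 104  94  83  74  65
  58  57  56  56  59  64  69  79  91 102 112 120 127 131 132 133 133 132]
-60 [124 124 124 123 123 122 121 121 121 120 117 113 106  96  85  74  65  59
  56  55  55  57  62  69  76  87  99 109 120 125 128 131 132 131 128 124]
-40 [129 128 128 126 124 122 121 119 118 117 117 115 108 101  93  83  73  64
  60  57  55  58  61  66  75  86  97 108 118 127 131 134 136 136 135 135]
-20 [129 128 127 125 123 120 120 119 119 122 125 128 129 130 129 125 120 113
 103  93  84  74  65  61  57  55  57  60  66  77  88  99 111 122 127 131]
0 [131 130 128 126 123 121 119 119 121 123 126 128 130 130 128 126 121 113
 105  96  86  76  69  64  59  59  58  59 
[... 234 characters left out ...]
 113 107 102  96  88  81
  75  70  66  61  58  57  57  59  67  76  86  98 110 121 128 131 133 135]
60 [128 126 117 108 100  94  89  87  94 101 106 109 111 107  96  85  76  68
  60  57  55  54  55  57  59  67  76  86  98 110 121 126 131 134 135 135]
80 [129 126 119 112 105  99  92  93  99 105 109 113 117 109 100  91  81  71
  63  60  57  55  54  53  55  59  64  76  90 105 115 125 135 136 137 138]
100 [130 129 123 117 110 104  99  96  99 104 109 111 109 105  99  90  80  72
  67  62  59  57  56  56  59  64  70  79  91 103 113 121 127 132 132 133]
120 [129 127 124 119 114 110 107 106 108 112 115 116 113 109 103  94  86  79
  71  67  63  60  58  58  60  64  70  79  91 102 114 123 127 131 133 134]
```

```bash
python3 -m crank '[[[0,0.2,-0.1],0,157],[[0,0.2,-0.1],0,157],[[0,0.2,-0.1],0,157]]'; python3 -m crank '[[[0,0,0.5],0,157],[[0,0,1],0,157],[[0,0,1.5],0,157],[[0,0,1.5],0,157]]'
```

```text
time: 10.55
eef_pos: [0.4812, -0.1256, 0.1307]
tcp_rot: [0.987, 0.16, -0.0, -0.0]
contact_force: [-0.4, 0.5, -1.4]
opening: 0.389
finger_force: 22.4
time: 10.95
eef_pos: [0.4811, -0.1255, 0.1291]
tcp_rot: [0.987, 0.16, -0.0, -0.0]
contact_force: [0.1, -0.1, -1.2]
opening: 0.389
finger_force: 22.4
```

```bash
python3 -m crank '[[[0,0,0.7],0,157],[[0,0,1.4],0,157],[[0,0,2],0,157],[[0,0,2],0,157]]'; python3 -m crank '[[[0,0,0.7],0,157],[[0,0,1.4],0,157],[[0,0,2],0,157],[[0,0,2],0,157]]'; python3 -m crank '[[[0,0,0.7],0,157],[[0,0,1.4],0,157],[[0,0,2],0,157],[[0,0,2],0,157]]'
```

```text
time: 11.35
eef_pos: [0.4811, -0.1255, 0.1271]
tcp_rot: [0.987, 0.16, -0.0, -0.0]
contact_force: [0.7, 0.5, -1.8]
opening: 0.39
finger_force: 22.4
time: 11.75
eef_pos: [0.4811, -0.1255, 0.1251]
tcp_rot: [0.987, 0.16, -0.0, -0.0]
contact_force: [0.5, 0.2, -1.7]
opening: 0.39
finger_force: 22.4
time: 12.15
eef_pos: [0.4812, -0.1255, 0.1231]
tcp_rot: [0.987, 0.16, -0.0, -0.0]
contact_force: [0.9, 0.7, -2.6]
opening: 0.387
finger_force: 22.4
```

```bash
python3 - <<'E'
from h import *
c=cam('scene'); t=cam('top')
a=c['frame'][222:262,196:246]; a=cv2.convertScaleAbs(cv2.resize(a,(500,400),interpolation=cv2.INTER_CUBIC),alpha=2)
u,v=map(int,proj(t,(.509,-.1165,.075))); b=cv2.convertScaleAbs(cv2.resize(t['frame'][v-20:v+20,u-15:u+15],(300,400),interpolation=cv2.INTER_CUBIC),alpha=1.6)
cv2.imwrite('pics/s6.png',np.hstack([a,b]))
E
```

```text
(no output)
```

View pics/s6.png

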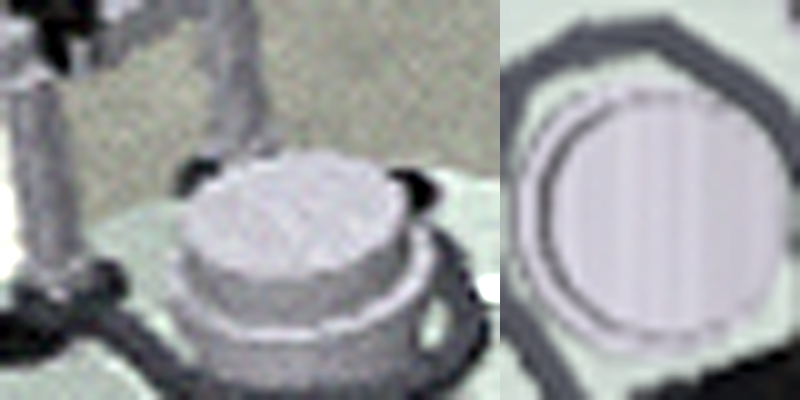

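The ring is now below the land top, level and clear all round. Going on down to the disc.

```bash
python3 -m crank '[[[0,0,0.7],0,157],[[0,0,1.4],0,157],[[0,0,2],0,157],[[0,0,2],0,157]]'; for i in 1 2 3 4 ; do python3 -m crank '[[[0,0,0.5],0,157],[[0,0,0.5],0,157]]' | egrep 'pos|contact'; done
```

```text
time: 12.65
eef_pos: [0.4812, -0.1255, 0.1211]
tcp_rot: [0.987, 0.16, -0.0, -0.0]
contact_force: [0.1, -0.3, -1.8]
opening: 0.393
finger_force: 22.4
eef_pos: [0.4812, -0.1255, 0.1207]
contact_force: [-0.3, 0.1, -1.4]
eef_pos: [0.4812, -0.1255, 0.1202]
contact_force: [-0.9, -0.9, -1.5]
eef_pos: [0.4812, -0.1255, 0.1197]
contact_force: [-0.0, 0.2, -1.9]
eef_pos: [0.4812, -0.1255, 0.1192]
contact_force: [-0.2, -0.5, -1.8]
```

```bash
python3 -m crank '[[[0,0,0.5],0,157],[[0,0,0.5],0,157]]' | egrep 'pos|contact'; python3 -m crank '[[[0,0,0.5],0,157],[[0,0,0.5],0,157]]' | egrep 'pos|contact'; python3 -m crank '[[[0,0,0.4],0,157],[[0,0,0.4],0,157]]' | egrep 'pos|contact'; python3 -m crank '[[[0,0,0.4],0,157],[[0,0,0.4],0,157]]' | egrep 'pos|contact'
```

```text
eef_pos: [0.4812, -0.1255, 0.1187]
contact_force: [0.2, 0.4, -1.8]
eef_pos: [0.4812, -0.1255, 0.1182]
contact_force: [0.7, 0.2, -1.6]
eef_pos: [0.4812, -0.1255, 0.1178]
contact_force: [0.6, -0.2, -1.4]
eef_pos: [0.4812, -0.1255, 0.1174]
contact_force: [-0.6, 0.1, -1.4]
```

```bash
python3 -m crank '[[[0,0,0.4],0,157],[[0,0,0.4],0,157]]' | egrep 'pos|contact'; python3 -m crank '[[[0,0,0.4],0,157],[[0,0,0.4],0,157]]' | egrep 'pos|contact'; python3 -m crank '[[[0,0,0.4],0,157],[[0,0,0.4],0,157]]' | egrep 'pos|contact'; python3 -m crank '[[[0,0,0.4],0,157],[[0,0,0.4],0,157]]' | egrep 'pos|contact'
```

```text
eef_pos: [0.4812, -0.1255, 0.117]
contact_force: [-0.2, -0.5, -2.3]
eef_pos: [0.4812, -0.1255, 0.1166]
contact_force: [-0.1, 1.0, -1.3]
eef_pos: [0.4812, -0.1255, 0.1162]
contact_force: [0.5, -0.3, -1.3]
eef_pos: [0.4812, -0.1255, 0.1158]
contact_force: [0.3, -0.0, -1.1]
```

```bash
python3 -m crank '[[[0,0,0.4],0,157],[[0,0,0.4],0,157]]' | egrep 'pos|contact'; python3 -m crank '[[[0,0,0.3],0,157],[[0,0,0.3],0,157]]' | egrep 'pos|contact'; python3 -m crank '[[[0,0,0.3],0,157],[[0,0,0.3],0,157]]' | egrep 'pos|contact'
```

```text
eef_pos: [0.4812, -0.1255, 0.1154]
contact_force: [-0.3, -0.7, -2.2]
eef_pos: [0.4812, -0.1255, 0.1151]
contact_force: [-0.1, 0.4, -0.7]
eef_pos: [0.4812, -0.1255, 0.1148]
contact_force: [0.1, 0.2, -1.1]
```

```bash
python3 -m crank '[[[0,0,0.3],0,157],[[0,0,0.3],0,157]]' | egrep 'pos|contact'; python3 -m crank '[[[0,0,0.3],0,157],[[0,0,0.3],0,157]]' | egrep 'pos|contact';  python3 -m crank '[[[0,0,0.3],0,157],[[0,0,0.3],0,157]]' | egrep 'pos|contact'
```

```text
eef_pos: [0.4812, -0.1255, 0.1145]
contact_force: [0.3, 0.1, -1.4]
eef_pos: [0.4812, -0.1255, 0.1142]
contact_force: [0.9, 0.4, -1.5]
eef_pos: [0.4812, -0.1255, 0.1139]
contact_force: [-0.2, 0.0, -1.7]
```

```bash
python3 -m crank '[[[0,0,0.3],0,157],[[0,0,0.3],0,157]]' | egrep 'pos|contact'; python3 -m crank '[[[0,0,0.3],0,157],[[0,0,0.3],0,157]]' | egrep 'pos|contact';  python3 -m crank '[[[0,0,0.3],0,157],[[0,0,0.3],0,157]]' | egrep 'pos|contact|open'
```

```text
eef_pos: [0.4812, -0.1255, 0.1137]
contact_force: [-0.3, -0.4, -1.3]
eef_pos: [0.4813, -0.1256, 0.1136]
contact_force: [-0.2, 0.2, 0.5]
eef_pos: [0.4814, -0.1256, 0.1135]
contact_force: [-1.3, 0.5, 2.6]
opening: 0.392
```

```bash
python3 -m crank '[[[0,0,0.3],0,157],[[0,0,0.3],0,157]]' | egrep 'pos|contact'; python3 -m crank '[[[0,0,0.3],0,157],[[0,0,0.3],0,157]]' | egrep 'pos|contact'
```

```text
eef_pos: [0.4813, -0.1256, 0.1131]
contact_force: [-2.2, 1.7, 4.0]
eef_pos: [0.4814, -0.1257, 0.1131]
contact_force: [-2.1, 0.8, 6.0]
```

```bash
python3 -m crank '[[[0,0,0.3],0,157],[[0,0,0.3],0,157]]' | egrep 'pos|contact'; python3 -m crank '[[[0,0,0.3],0,157],[[0,0,0.3],0,157],[[0,0,0.3],0,157]]' | egrep 'pos|contact|open'; python3 - <<'E'
from h import *
c=cam('scene'); t=cam('top')
E
```

```text
eef_pos: [0.4815, -0.1256, 0.1131]
contact_force: [-3.8, 2.0, 8.0]
eef_pos: [0.4815, -0.1257, 0.1131]
contact_force: [-3.6, 1.4, 9.4]
opening: 0.389
```

```bash
python3 -m crank '[[[0,0,0.1],0,157],[[0,0,0.1],0,157],[[0,0,0.1],0,157],[[0,0,0.1],0,157]]' | egrep 'pos|contact'; python3 -m crank '[[[0,0,-0.4],0,157],[[0,0,-0.9],0,157],[[0,0,-0.9],0,157]]' | egrep 'pos|contact'; python3 -m crank '[[[-0.2,0,0.3],0,149],[[-0.5,0,0.6],0,141],[[-0.7,0,0.9],0,133],[[-1,0,1.2],0,125],[[-1,0,1.2],0,125],[[-1,0,1.2],0,125]]' | egrep 'pos|contact|open|force'
```

```text
eef_pos: [0.4815, -0.1257, 0.113]
contact_force: [-4.4, 1.5, 8.6]
eef_pos: [0.4815, -0.1257, 0.1131]
contact_force: [-2.3, 1.2, 5.6]
eef_pos: [0.481, -0.126, 0.1118]
contact_force: [1.1, 0.9, 3.9]
opening: 0.514
finger_force: 15.0
```

```bash
python3 -m crank '[[[-0.2,0,0.3],0,117],[[-0.5,0,0.7],0,109],[[-0.7,0,1.1],0,101],[[-1,0,1.5],0,94],[[-1,0,1.5],0,92],[[-1,0,1.5],0,92]]' | egrep 'pos|contact|open|force'; python3 cen.py | tail -3; python3 - <<'E'
from h import *
c=cam('scene'); t=cam('top')
a=c['frame'][222:262,196:246]; a=cv2.convertScaleAbs(cv2.resize(a,(500,400),interpolation=cv2.INTER_CUBIC),alpha=2)
u,v=map(int,proj(t,(.509,-.1165,.075))); b=cv2.convertScaleAbs(cv2.resize(t['frame'][v-20:v+20,u-15:u+15],(300,400),interpolation=cv2.INTER_CUBIC),alpha=1.6)
cv2.imwrite('pics/s7.png',np.hstack([a,b]))
E
```

```text
eef_pos: [0.4791, -0.1262, 0.1098]
contact_force: [0.7, 0.4, 4.3]
opening: 0.642
finger_force: 7.1
 110 109 106  96  86  75  68  63  58  56  57  60  66  76  87  98 109 118]
120 [129 127 124 119 114 110 107 105 107 111 114 116 115 114 112 112 115 118
 120 117 111 103  93  82  73  65  59  57  57  59  62  70  81  93 104 115]
```

View pics/s7.png

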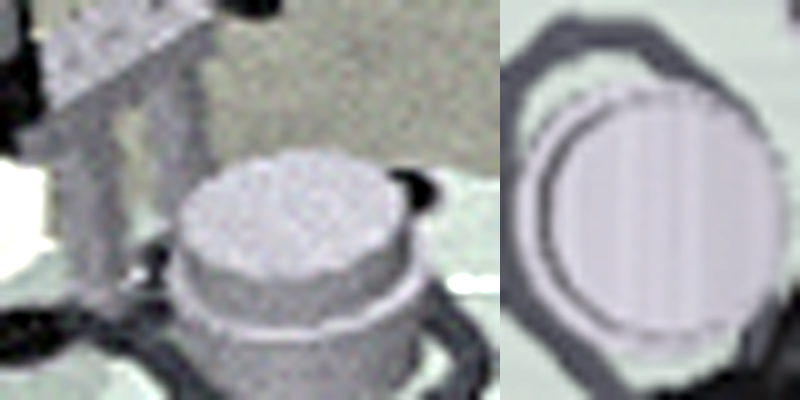

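The ring is contracted under the land. Drawing the tips out.

```bash
python3 -m crank '[[[0,0,-1],0,92],[[0,0,-2],0,92],[[0,0,-3],0,92],[[0,0,-4],0,92],[[0,0,-5],0,92],[[0,0,-6],0,92],[[0,0,-8],0,92],[[0,0,-10],0,92]]' | egrep 'pos|contact|open|force';python3 -m crank '[[[0,0,-10],0,92],[[0,0,-30],0,92],[[0,0,-60],0,92],[[0,0,-60],0,92],[[0,0,-60],0,92]]' | egrep 'pos|contact|open|force'; python3 - <<'E'
from h import *
t=cam('top');cam('scene'); go((.5544,.1184,.180),-22.6)
E
python3 cen.py
```

```text
eef_pos: [0.4793, -0.1262, 0.1201]
contact_force: [-0.4, 0.3, -1.4]
opening: 0.642
finger_force: 8.3
eef_pos: [0.4798, -0.1264, 0.181]
contact_force: [0.2, 1.0, -1.7]
opening: 0.638
finger_force: 8.3
shift [ 149.1 -207.7   -1. ] turn 41.0 now [ 0.4786 -0.1258  0.1789] yaw 18.4
r [13. 14. 15. 16. 17. 18. 19. 20. 21. 22. 23. 24. 25. 26. 27. 28. 29. 30.]
-120 [126 127 127 126 126 125 123 121 120 120 120 123 126 129 131 133 135 135
 135 135 135 135 135 135 135 135 135 135 135 135 135 135 135 135 135 135]
-100 [126 127 127 126 126 125 123 121 120 120 120 123 126 128 131 133 134 134
 134 134 134 134 134 134 134 134 134 134 134 134 134 134 134 134 134 133]
-80 [125 126 126 125 125 125 123 122 120 119 119 119 121 125 129 132 134 136
 137 137 137 137 136 136 136 136 135 135 135 134 134 134 134 134 133 133]
-60 [125 125 125 124 123 122 119 116 112 107 102  99  99 101 106 112 119 125
 129 133 135 135 135 135 135 135 135 134 134 134 134 133 132 131 128 124]
-40 [130 129 129 127 125 123 120 116 112 106  99  93  87  82  79  84  91  99
 110 120 128 131 134 136 136 137 137 137 137 136 136 136 136 13
[... 512 characters left out ...]
 115 114 114 114 113 113
 112 106  98  89  80  72  65  59  59  58  59  64  72  81  90 101 112 122]
60 [129 127 118 109 100  95  89  87  94 101 107 109 112 107  97  86  77  69
  61  58  57  55  57  58  61  69  78  87  99 110 121 129 138 145 153 161]
80 [130 127 120 112 105  99  93  94 100 106 110 114 117 108  99  89  79  69
  61  58  56  55  57  59  65  74  84  95 107 119 126 132 137 138 138 138]
100 [131 130 124 118 111 105 101  97 100 105 110 112 109 106  99  89  78  69
  64  60  56  58  62  67  78  90 103 114 122 129 133 133 134 134 134 134]
120 [130 128 125 120 115 111 108 107 109 113 116 117 112 105  95  84  75  67
  61  60  64  70  78  89 101 113 124 130 133 135 136 135 135 134 134 134]
```

```bash
python3 -m crank '[[[40,-30,0],8,92],[[75,-70,0],16,92],[[100,-110,0],24,92],[[125,-150,0],32,92],[[140,-190,0],40,92],[[149,-207.5,0],41,92],[[149,-207.5,0],41,92],[[149,-207.5,0],41,92],[[149,-207.5,0],41,92]]' | egrep 'pos|contact|open|force'; python3 - <<'E'
from h import *
go((.5544,.1184,.115),-22.6)
c=cam('scene'); t=cam('top')
p,M,s=tool(); print(M[:,2])
cv2.imwrite('pics/s8.png',cv2.resize(c['frame'][130:270,290:430],None,fx=4,fy=4,interpolation=cv2.INTER_CUBIC))
E
```

```text
eef_pos: [0.5545, 0.117, 0.1788]
contact_force: [0.8, -0.1, -1.3]
opening: 0.64
finger_force: 8.3
shift [-0.6 -1.3 63.8] turn 0.0 now [0.5545 0.117  0.1788] yaw -22.6
[-9.85948781e-04 -2.53322645e-04 -9.99999482e-01]
```

View pics/s8.png

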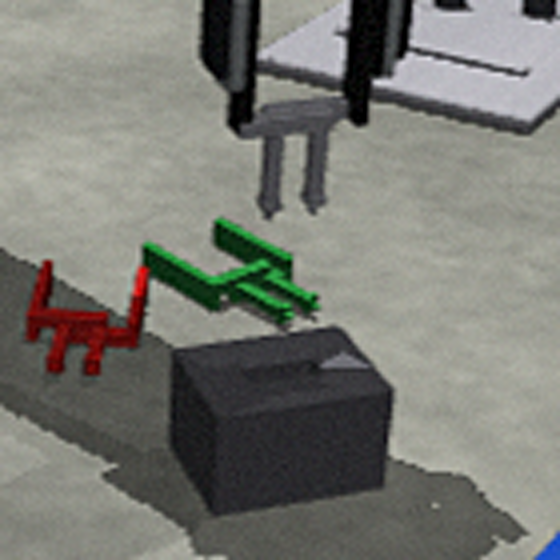

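The pliers hang upright and aligned over the stand's slot (crop slot about (285,368), pins at (268,212) and (315,208)).

```bash
python3 -m crank '[[[-0.3,-1,20],0,92],[[-0.3,-1,45],0,92],[[-0.3,-1,60],0,92],[[-0.3,-1,64],0,92],[[-0.3,-1,64],0,92],[[-0.3,-1,64],0,92]]' | egrep 'pos|contact|open|force'; python3 - <<'E'
from h import *
go((.5544,.1184,.09),-22.6)
E
```

```text
eef_pos: [0.5561, 0.1186, 0.1171]
contact_force: [0.4, 0.1, -1.3]
opening: 0.64
finger_force: 8.3
shift [-1.5  0.9 27.1] turn 0.0 now [0.5561 0.1186 0.1171] yaw -22.6
```

```bash
python3 -m crank '[[[-1,0.8,0],0,92],[[-1,0.8,0],0,92],[[-1,0.8,3],0,92],[[-1,0.8,7],0,92],[[-1,0.8,11],0,92],[[-1,0.8,15],0,92],[[-1,0.8,15],0,92]]' | egrep 'pos|contact|open|force'; python3 - <<'E'
from h import *
go((.5544,.1184,.09),-22.6)
E
```

```text
eef_pos: [0.5533, 0.1185, 0.0998]
contact_force: [-0.1, -0.1, -0.8]
opening: 0.637
finger_force: 8.3
shift [ 1.1 -0.4  9.8] turn 0.0 now [0.5533 0.1185 0.0998] yaw -22.6
```

```bash
python3 -m crank '[[[0.6,0,4],0,92],[[0.6,0,8],0,92],[[0.6,0,12],0,92],[[0.6,0,16],0,92],[[0.6,0,20],0,92],[[0.6,0,24],0,92],[[0.6,0,27],0,92],[[0.6,0,29],0,92],[[0.6,0,29],0,92]]' | egrep 'pos|contact|open|force'; python3 -m crank '[[[0,0,1],0,92],[[0,0,2],0,92],[[0,0,2],0,92]]' | egrep 'pos|contact|open|force'
```

```text
eef_pos: [0.5544, 0.1182, 0.0716]
contact_force: [0.4, -0.3, -1.4]
opening: 0.641
finger_force: 8.3
eef_pos: [0.5545, 0.1182, 0.0699]
contact_force: [0.1, 0.3, -1.0]
opening: 0.643
finger_force: 8.3
```

```bash
python3 -m crank '[[[0,0,1],0,92],[[0,0,2],0,92],[[0,0,2],0,92]]' | egrep 'pos|contact'; python3 -m crank '[[[0,0,0.6],0,92],[[0,0,1.2],0,92],[[0,0,1.2],0,92]]' | egrep 'pos|contact'; python3 -m crank '[[[0,0,0.5],0,92],[[0,0,0.8],0,92],[[0,0,0.8],0,92]]' | egrep 'pos|contact'
```

```text
eef_pos: [0.5544, 0.1182, 0.0678]
contact_force: [-0.0, -0.2, -1.4]
eef_pos: [0.5545, 0.1182, 0.0666]
contact_force: [-0.4, 0.1, -0.6]
eef_pos: [0.5546, 0.1183, 0.0663]
contact_force: [-1.2, -0.8, 1.5]
```

```bash
python3 -m crank '[[[0,0,0],0,88],[[0,0,0],0,84],[[0,0,0],0,78],[[0,0,0],0,60],[[0,0,0],0,30],[[0,0,0],0,0],[[0,0,0],0,0],[[0,0,0],0,0]]' | egrep 'pos|contact|open|force'; python3 -m crank '[[[0,0,-10],0,0],[[0,0,-30],0,0],[[0,0,-60],0,0],[[0,0,-100],0,0],[[0,0,-140],0,0],[[0,0,-140],0,0],[[0,60,-140],0,0],[[0,100,-140],0,0],[[0,150,-140],0,0],[[0,150,-140],0,0]]' | egrep 'time|pos|contact|open|force'
python3 - <<'E'
from h import *
c=cam('top'); P=cloud(c); z=P[...,2]; m=np.zeros(z.shape,np.uint8); m[235:310,205:290]=(z>.085)[235:310,205:290]
n,l,s,ce=cv2.connectedComponentsWithStats(m)
for i in range(1,n):
  if s[i,4]>8: print('handle',s[i],ce[i],np.nanmedian(z[l==i]),np.nanpercentile(z[l==i],90),onz(c,*ce[i],.11))
for (u,v) in [(412,333),(424,328)]: pass
g=cv2.cvtColor(c['frame'],cv2.COLOR_BGR2GRAY)
a=(np.abs(P[...,0]-.5)<.045)&(np.abs(P[...,1]+.12)<.035)&(g<100)&(z>.05)
ys,xs=np.where(a); b=np.zeros(g.shape,np.uint8); b[a]=1; n,l,s,ce=cv2.connectedComponentsWithStats(b)
i=1+s[1:,4].argmax(); Q=P[l==i]; print('ring',s[i],Q.min(0).round(4),Q.max(0).round(4),np.percentile(Q[:,2],[5,50,95]))
A=np.c_[Q[:,:2]-Q[:,:2].mean(0),np.ones(len(Q))]; print('plane',np.linalg.lstsq(A,Q[:,2],rcond=None)[0])
E
```

```text
eef_pos: [0.5546, 0.1183, 0.066]
contact_force: [0.4, -0.6, -0.1]
opening: 1.004
finger_force: 0.0
time: 27.45
eef_pos: [0.4952, -0.0243, 0.206]
contact_force: [-0.9, -0.5, -0.1]
opening: 1.001
finger_force: 0.0
handle [220 256  11  14  88] [225.46590909 262.31818182] 0.10923993003228205 0.11167146488527771 [0.56378633 0.13999389 0.11      ]
handle [255 271   9  13  72] [258.94444444 277.47222222] 0.10977329644141537 0.11143502386766477 [0.54480064 0.09461774 0.11      ]Traceback (most recent call last):
  File "<stdin>", line 10, in <module>
ValueError: attempt to get argmax of an empty sequence
```

```bash
python3 -m crank '[[[-60,-60,-40],0,0],[[-60,-110,-40],0,0],[[-60,-150,-40],0,0],[[-60,-150,-40],0,0],[[-60,-150,-40],0,0],[[-60,-150,-40],0,0]]' | egrep 'time|pos|contact'
python3 - <<'E'
from h import *
c=cam('top'); P=cloud(c); z=P[...,2]; g=cv2.cvtColor(c['frame'],cv2.COLOR_BGR2GRAY)
r=np.hypot(P[...,0]-.5085,P[...,1]+.1162)
a=(r<.05)&(g<110)&(z>.045)&(z<.075)
b=a.astype(np.uint8); n,l,s,ce=cv2.connectedComponentsWithStats(b)
for i in range(1,n):
  if s[i,4]>25:
    Q=P[l==i]; A=np.c_[Q[:,:2]-Q[:,:2].mean(0),np.ones(len(Q))]; print(s[i],ce[i],onz(c,*ce[i],.058).round(4),np.percentile(Q[:,2],[5,50,95]).round(4),np.linalg.lstsq(A,Q[:,2],rcond=None)[0].round(3))
print(np.nanmedian(z[(r>.035)&(r<.05)&(g>140)]))
for k in('objective','tray'): pass
old=cv2.imread('pics/top0.png'); d=cv2.absdiff(old,c['frame']).max(2)
print('box',d[125:200,185:260].mean(),'lens',d[155:185,312:340].mean(),'tray',d[140:205,385:465].mean())
E
```

```text
time: 28.1
eef_pos: [0.4989, 0.1423, 0.2457]
contact_force: [-0.1, -1.3, 0.2]
[381 282  11  10  76] [386.11842105 286.73684211] [ 0.5393 -0.0843  0.058 ] [0.0527 0.0545 0.0567] [-0.071 -0.006  0.055]
[424 283  11  11  81] [428.83950617 288.30864198] [ 0.5386 -0.1462  0.058 ] [0.0526 0.0544 0.056 ] [ 0.057 -0.04   0.054]
[392 290  22  47 197] [399.83756345 315.24873096] [ 0.4991 -0.1042  0.058 ] [0.0538 0.0578 0.0607] [ 0.007 -0.061  0.058]
[403 291  14   6  31] [409.16129032 292.83870968] [ 0.5314 -0.1176  0.058 ] [0.0554 0.0576 0.0591] [-0.086  0.116  0.057]
[416 319  19  19 140] [424.69285714 329.28571429] [ 0.4802 -0.1399  0.058 ] [0.053  0.0557 0.0604] [0.108 0.158 0.056]
[381 326  10  10  74] [385.72972973 330.32432432] [ 0.4774 -0.0841  0.058 ] [0.0528 0.0542 0.0563] [ 0.064 -0.004  0.054]
0.053767865341605214
box 26.476977777777776 lens 24.021428571428572 tray 25.67903846153846
```

```bash
python3 -m crank '[[[0,0,0],0,0],[[0,0,0],0,0],[[0,0,0],0,0]]' | egrep 'time|pos'; python3 -c "from plant import ctrl; print(ctrl.sign_off())"
```

```text
time: 28.45
eef_pos: [0.4991, 0.1405, 0.2458]
the job is handed in; nothing more can be done
None
```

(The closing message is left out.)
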